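# Seat the thicker toothbrush handle in its matching well

## Task

Two electric toothbrush handles stand on the shelf: pick up the thicker one and lower it upright into the well that matches its thickness in the graded grey strip. The strip has been left somewhere along its play in the rail, so feel for the mouth gently, without forcing it. Once the handle is in, press it lightly down until the sprung strip gives a few millimetres under it, then let go and leave it standing there; do not disturb the other things.

Things in the scene. Friction and masses are not known exactly. Their poses are not given: they have to be found in the camera images.
- thick: The thicker white toothbrush handle, loose, standing upright, about 90 g (60 to 130 g). Body 24 mm in diameter from 1.5 to 100 mm above the foot (edge chamfered 0.8 mm), then a shoulder to 118 mm and an 8 mm thick brush pin to 134 mm. Origin: centre of the foot's underside; z points up along the handle. Grip it 80 to 95 mm above the foot.
- thin: The thinner white toothbrush handle, same shape and height (134 mm) but 18 mm in diameter; loose, standing upright; to be left alone. Origin: centre of the foot's underside; z up.
- rail: Aluminium channel fixed to the shelf, 76 mm wide (its x), 280 mm long (its y), cheeks 34 mm high, carrying a sliding grey plastic strip (62 x 220 mm) with one row of four round wells along y. Origin: centre of the underside, z up. The strip is carried on springs: pressed, it gives from about 4 N on, 1.2 mm more per N, hard stop after 10 mm (12 N); it rises when released. 20 N damages it.
- row_middle (a point): Point fixed to the rail, 61 mm above its origin, level with the strip's flat top. With the strip mid-play the wells' centres are at y = -75, -25, +25, +75 mm from here along the rail's y (x = 0), for handles of 18, 21, 24, 27 mm in that order; each well is 1.5 mm wider than its handle, 35 mm deep, its mouth chamfered 1 mm.
- seat_nominal (a point): Point fixed to the rail at x = 0, y = +25 mm, 26 mm above its origin: the middle of the 24 mm well's floor if the strip were mid-play. The strip's true place is NOT reported: it was left up to 18 mm either way along the rail's y from mid-play (end stops at 20 mm), and stays by friction; about 10 N slides it. It has no play along x.
- jar: Bystander: clear glass jar with steel cap, 64 mm in diameter, 80 mm high, loose. Origin: centre of the underside.
- dish: Bystander: white ceramic dish, 100 mm in diameter, 25 mm high, loose. Origin: centre of the underside.
- comb: Bystander: wooden comb, 24 x 150 x 6 mm, lying flat, loose. Origin: centre of the underside, long along its y.
Mind the look-alikes: they are no part of the job. Leave any purple look-alike of the thick alone.

How it is judged:
On the way, in this order (a step that is already met when the one before it is completed fails the run):
1. the thicker handle is lifted clear of the shelf (height (world z) of thick above 0.05 m), for 0.1 s.
2. the thicker handle is in the 24 mm well and pressed down until the strip has sunk at least 2 mm (y of thick in the frame of rail between 0.004 and 0.046 m and x of thick in the frame of rail between -0.004 and 0.004 m and angle between thick's own z axis and vertical below 0.08 rad and z of thick in the frame of rail below 0.024 m), for 0.2 s.
At the end, for the whole second after the job is handed in: The thicker handle stands released, still and upright (within 0.08 rad) in the 24 mm well, its foot within 3 mm of the well's floor as it is with the strip unpressed (less than 29 mm above the rail's origin) (y of thick in the frame of rail between 0.004 and 0.046 m and x of thick in the frame of rail between -0.004 and 0.004 m and angle between thick's own z axis and vertical below 0.08 rad and z of thick in the frame of rail below 0.029 m and linear speed of thick below 0.02 m/s and contact force between the fingers and thick below 0.05 N); the robot touches nothing.
It fails at once if the handle presses on the strip or rail with more than 20 N (contact force between thick and rail above 20 N).
It fails at once if the robot itself presses on the strip or rail with more than 20 N (contact force between any of the arm, the fingers and rail above 20 N).
It fails at once if the thinner handle, jar, dish or comb is moved by more than 20 mm (distance of any of thin, jar, dish, comb from where it was at the start of the episode above 0.02 m).
It also fails if it takes over 54 s, if anything falls off the work surface, if the arm or the gripper's body presses on something with over 40 N, if the wrist force passes 120 N, or if a joint passes its speed limit or range.

## Robot

A 6-joint arm with a two-finger parallel gripper is mounted at the origin on the work surface. World frame = base frame: x ahead of the robot, y to its left, z up, the work surface at z = 0. Lengths are in m, angles in rad, forces in N, time in s.
With the tool pointing down it reaches from about 0.3 to 0.875 m from the base axis. Payload 6.4 kg.
Tool frame: the origin (TCP) lies at the very end of the fingers, on their centre line; the grasp point (between the pads) lies 19 mm behind it; x points along the fingers, y is the direction in which the jaws open and shut, and the axes are right-handed (so a half turn about x gives the same grasp; the last joint's range is limited). The gripper opens to 85 mm and grips with 20 to 120 N. Pads are 22 mm wide; open, the fingers measure 114 mm over their backs; the gripper's body (76 mm by 85 mm) begins 54 mm behind the grasp point. The pads swing forward as they close: fully open they stand 13 mm farther back than shut.
Start: joints at [1.136, 0.181, 1.607, -0, 1.354, -0.206], TCP at [0.13, 0.56, 0.231] pointing down, gripper open.
Joint ranges: [-2.99, 2.99], [-0.89, 2.07], [0.3, 2.58], [-1.14, 4.28], [0, 2.63], [-3.12, 3.12]. Speed limits (rad/s): [2.57, 2.57, 3.01, 3.14, 3.14, 3.14].

## Interface

Orientations are given as a unit quaternion [w, x, y, z].
In Python, from bench import status, optics, hand_in gives the robot as it stands. The module is installed in compiled form; this text tells all that it offers.
- The arm moves only by the shell command python3 -m jog 'ROWS'. ROWS is JSON, one flat list of numbers, 5 for each row, row after row: the shift along the tool's x, y, z in mm, then the turn about the tool's x in degrees, then the opening in per cent of the stroke, from 0 (shut) to 100 (fully open). In form: [tx, ty, tz, yaw, gripper, tx, ty, tz, yaw, gripper, ...]. A call has exactly 5 rows; each row is the pose to reach, as a shift and turn from the pose commanded when the call began, along the tool's axes at that moment; what a row does not reach only later rows make up. A row lasts 1/10 s, in which the tool goes at most 50 mm and 8.59 degrees, less where a joint would pass 70% of its speed; a pose out of reach is approached as far as the arm can. A call with a gripper value outside its range is refused whole. The fingers move at their own pace and stop on an object; the grip force is fixed at half the most. Time passes only in rows, so rows that repeat a pose let the fingers close, or fill a call up. It gives the time, the measured TCP pose, the force and the opening at its end, in the units of the state.
- status.get_obs(): the state, without advancing time (a new reading comes with each control period).
- optics.camera(name): name is "scene" or "top"; returns the picture (384x512x3 uint8, red, green, blue); there is no depth.
- optics.get_calibration(name): a dict with "vertical_fov" (degrees; the focal length in pixels is half the picture's height over the tangent of half this angle, whatever the lens; pixels are square), "cx", "cy" (the principal point, pixels), "extrinsics" (4x4, takes a point from camera to world coordinates). Camera axes: x right, y up, looking along -z (the intrinsics and any distortion apply to the point x, -y, -z); pixel columns grow to the right and rows downward; lengths in m; the calibration is good to about 2 mm. A picture is of the moment at which its call begins. get_calibration takes no time and is no camera call.
- hand_in(): hands the job in, once; it reports no verdict.
The state is a dict: "time_s": time; "q": joint angles; "dq": joint speeds; "joint_efforts": joint torques, N m; "eef_pos": TCP position; "eef_rot": TCP orientation; "wrist_force": force on the tool from outside, world axes, zero at the start; "torque": the same for the moment, N m; "opening": opening from 0.0 (shut) to 1.0 (fully open).
Only numpy, scipy, OpenCV 4.12 (cv2) and the standard library are available. Lean on these libraries where they do the work, as an engineer would, in place of code of your own. Each camera call takes 0.05 s, during which the arm holds its last target. There are 200 camera calls.

## Working session

There is one attempt and no reset: what is moved stays moved. The work goes in short steps, Python scripts to look and compute and a shell command to move; the robot and the scene stay as the last step left them, time stands still between calls to the robot, and variables do not carry over. Pictures are saved under pics/ and viewed, on a budget of 10 in all, crops included, one or two more only if the job needs it, and the job is handed in when it is done.

```bash
mkdir -p pics; python3 - <<'E'
from bench import status, optics
import cv2,numpy as np
np.set_printoptions(precision=4,suppress=True)
for n in("scene","top"):
    im=optics.camera(n); cv2.imwrite(f"pics/{n}0.png",im[:,:,::-1]); c=optics.get_calibration(n)
    for k in c: print(k,c[k])
o=status.get_obs()
for k in o: print(k,o[k])
E
```

```text
vertical_fov 53.76302863541451
cx 254.34331996045978
cy 189.7533114655469
extrinsics [[-0.8622 -0.4211  0.2814  0.8336]
 [ 0.5064 -0.7279  0.4623  0.4646]
 [ 0.0102  0.5411  0.8409  0.76  ]
 [ 0.      0.      0.      1.    ]]
vertical_fov 46.699418312532245
cx 247.8014836576985
cy 183.29850640829957
extrinsics [[-0.0038  0.9979 -0.065   0.5322]
 [-0.9999 -0.0046 -0.0124  0.0737]
 [-0.0126  0.065   0.9978  1.0614]
 [ 0.      0.      0.      1.    ]]
time_s 0.1
q [ 1.1357  0.1815  1.6079  0.      1.3538 -0.2063]
dq [-0.     -0.001  -0.0024 -0.0014  0.0009  0.0001]
joint_efforts [  0.0003 -44.5873 -35.2241  -0.0001   0.0041  -0.    ]
eef_pos [0.1302 0.5596 0.2305]
eef_rot [ 0.7023  0.0802  0.7027 -0.0813]
wrist_force [-0.5838 -0.2916  0.2121]
torque [-0.0519 -0.0295 -0.0218]
opening 0.9938847398562705
```

View pics/scene0.png

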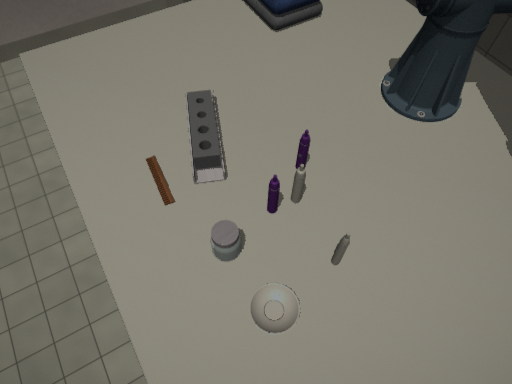

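View pics/top0.png

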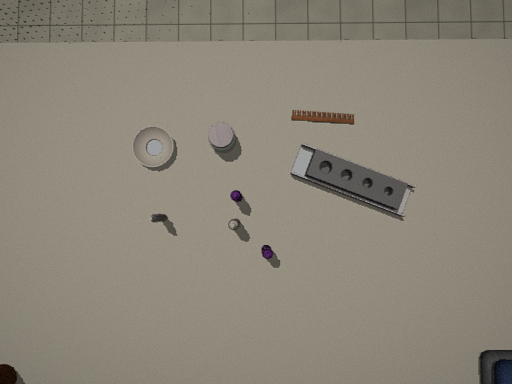

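```bash
cat > h.py <<'E'
import numpy as np,cv2
from bench import optics,status
np.set_printoptions(precision=4,suppress=True)
def ray(n,u,v):
    c=optics.get_calibration(n);E=np.array(c["extrinsics"]);f=192/np.tan(np.radians(c["vertical_fov"]/2))
    d=E[:3,:3]@np.array([(u-c["cx"])/f,-(v-c["cy"])/f,-1]);return E[:3,3],d/np.linalg.norm(d)
def plane(n,u,v,z):
    o,d=ray(n,u,v);return o+d*(z-o[2])/d[2]
def proj(n,P):
    c=optics.get_calibration(n);E=np.array(c["extrinsics"]);f=192/np.tan(np.radians(c["vertical_fov"]/2))
    p=E[:3,:3].T@(np.array(P)-E[:3,3]);return c["cx"]-f*p[0]/p[2],c["cy"]+f*p[1]/p[2]
def tri(a,b):
    (o1,d1),(o2,d2)=ray("top",*a),ray("scene",*b)
    t=np.linalg.lstsq(np.c_[d1,-d2],o2-o1,rcond=None)[0];p,q=o1+t[0]*d1,o2+t[1]*d2
    return (p+q)/2,np.linalg.norm(p-q)
E
python3 - <<'E'
from h import *
t=cv2.imread("pics/top0.png");s=cv2.imread("pics/scene0.png")
def crop(im,x,y,w,h,k): return cv2.resize(im[y:y+h,x:x+w],None,fx=k,fy=k,interpolation=cv2.INTER_CUBIC)
a=crop(t,285,140,133,80,3);a=cv2.resize(a,(400,240))
m=np.zeros((600,800,3),np.uint8)
m[:300,:500]=crop(t,290,140,125,75,4)
m[:300,500:]=crop(t,215,180,60,60,5)
m[300:,:300]=crop(s,265,155,50,50,6)
m[300:,300:500]=crop(s,325,230,40,60,5)
m[300:,500:]=crop(s,180,85,60,60,5)
cv2.imwrite("pics/m.png",m)
# wells in top
g=cv2.cvtColor(t,cv2.COLOR_BGR2GRAY)
for (x,y) in [(325,167),(347,175),(367,183),(388,190)]:
    w=g[y-9:y+10,x-9:x+10];b=np.median(w);mk=(w<0.72*b).astype(np.uint8)
    M=cv2.moments(mk,True);u,v=x-9+M['m10']/M['m00'],y-9+M['m01']/M['m00'];print(b,M['m00'],u,v,plane("top",u,v,.061))
E
```

```text
89.0 86.0 325.5581395348837 164.93023255813952 [ 0.6381 -0.0895  0.061 ]
88.0 79.0 346.4177215189873 173.27848101265823 [ 0.619  -0.1361  0.061 ]
87.0 65.0 367.5230769230769 181.75384615384615 [ 0.5996 -0.183   0.061 ]
86.0 51.0 388.4117647058824 190.1764705882353 [ 0.5805 -0.2293  0.061 ]
```

View pics/m.png

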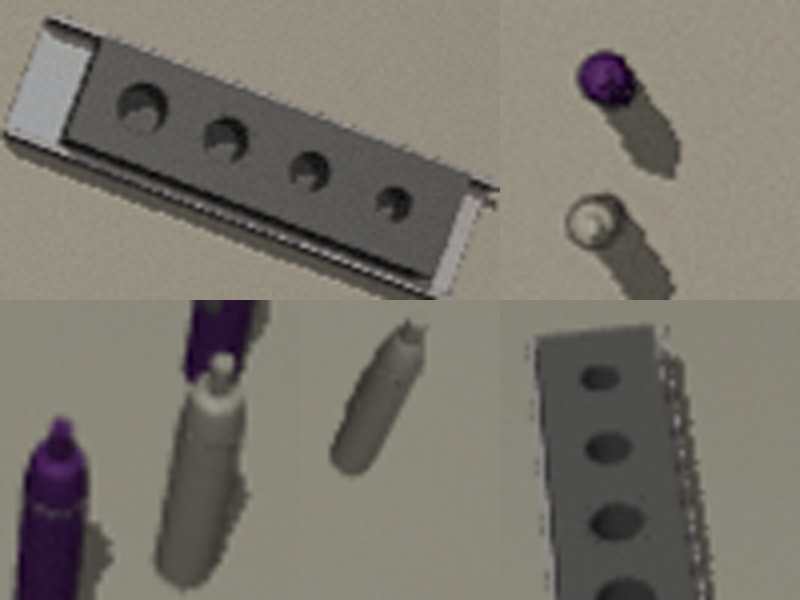

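```bash
python3 - <<'E'
from h import *
print("tip",tri((234.3,224.4),(302,164)),plane("top",234.3,224.4,.13),plane("scene",302,164,.134))
print("tip body: foot scene", plane("scene",296,202.5,0))
for a,b in [((346.6,174.7),(203.2,129.4)),((367.3,182.8),(201.7,114.9)),((388.5,191),(200,100.4)),((325.5,167),None)]:
    print(plane("top",*a,.061), b and (plane("scene",*b,.061),tri(a,b)))
print("purples",plane("top",236,196,.11),plane("top",266.5,252,.11))
P=[plane("top",*p,.061) for p in [(325.5,167),(346.6,174.7),(367.3,182.8),(388.5,191)]]
d=P[0]-P[3];print("rail y yaw",np.degrees(np.arctan2(d[1],d[0])))
from scipy.spatial.transform import Rotation as R
q=status.get_obs()["eef_rot"];print(R.from_quat(np.r_[q[1:],q[0]]).as_matrix())
E
```

```text
tip (array([0.5067, 0.1139, 0.1322]), np.float64(0.001016883770996246)) [0.5071 0.1137 0.13  ] [0.5073 0.1152 0.134 ]
tip body: foot scene [0.5129 0.1262 0.    ]
[ 0.6158 -0.1364  0.061 ] (array([ 0.619 , -0.1332,  0.061 ]), (array([ 0.6168, -0.138 ,  0.055 ]), np.float64(0.0011333705898722438)))
[ 0.5973 -0.1825  0.061 ] (array([ 0.6009, -0.1784,  0.061 ]), (array([ 0.5982, -0.1846,  0.054 ]), np.float64(0.0010379864651370474)))
[ 0.5786 -0.2295  0.061 ] (array([ 0.5822, -0.2265,  0.061 ]), (array([ 0.5796, -0.2316,  0.0553]), np.float64(0.001549922270487855)))
[ 0.6334 -0.0893  0.061 ] None
purples [0.5671 0.1108 0.11  ] [0.448  0.0463 0.11  ]
rail y yaw 68.6512712025366
[[-0.0007  0.2268  0.9739]
 [-0.0015  0.9739 -0.2268]
 [-1.     -0.0016 -0.0003]]
```

```bash
python3 -m jog '[0,-25,33,2,50, 0,-52,70,4,50, 0,-80,108,6,50, 0,-108,146,8,50, 0,-138,185,8,50]'; python3 -c "
from h import *
from scipy.spatial.transform import Rotation as R
o=status.get_obs();q=o['eef_rot'];M=R.from_quat(np.r_[q[1:],q[0]]).as_matrix();print(M,M.T@(np.array([.507,.114,.231])-o['eef_pos']),o['opening'])"
```

```text
time_s: 0.6
eef_pos: [0.2798, 0.3822, 0.231]
eef_rot: [0.695, 0.13, 0.695, -0.13]
wrist_force: [1.0, 0.3, 0.0]
opening: 0.5
[[-0.0002  0.3604  0.9328]
 [-0.0002  0.9328 -0.3604]
 [-1.     -0.0002 -0.0002]] [-0.     -0.1683  0.3085] 0.5001100749444501
```

```bash
python3 -m jog '[0,-23,42,0,50, 0,-46,84,0,50, 0,-69,126,0,50, 0,-92,168,0,50, 0,-115,210,0,50]'; python3 -m jog '[0,-18,33,0,50, 0,-36,66,0,50, 0,-53,98,0,50, 0,-53,98,0,50, 0,-53,98,0,50]'; python3 -c "
from h import *
t=optics.camera('top');s=optics.camera('scene')
m=np.zeros((400,800,3),np.uint8)
m[:,:400]=cv2.resize(t[180:260,190:270],(400,400));m[:,400:]=cv2.resize(s[125:225,250:350],(400,400))
cv2.imwrite('pics/a.png',m[:,:,::-1])"
```

```text
time_s: 1.1
eef_pos: [0.4345, 0.199, 0.2311]
eef_rot: [0.695, 0.13, 0.695, -0.13]
wrist_force: [0.3, 0.7, -0.6]
opening: 0.508
time_s: 1.6
eef_pos: [0.5059, 0.1155, 0.2306]
eef_rot: [0.694, 0.13, 0.696, -0.13]
wrist_force: [0.4, 1.3, -0.3]
opening: 0.499
```

View pics/a.png

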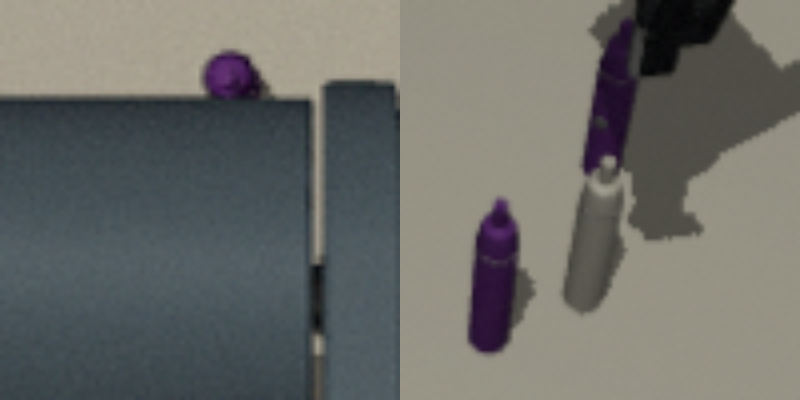

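```bash
python3 -m jog '[30,-1,1,0,50, 60,-1,1,0,50, 80,-1,1,0,50, 80,-1,1,0,50, 80,-1,1,0,50]'; python3 -c "
from h import *
t=optics.camera('top');s=optics.camera('scene')
print(proj('scene',[.507,.114,.15]))
cv2.imwrite('pics/b.png',cv2.resize(s[120:220,250:350],(600,600),interpolation=2)[:,:,::-1])"
```

```text
time_s: 2.2
eef_pos: [0.5063, 0.1156, 0.1517]
eef_rot: [0.695, 0.129, 0.695, -0.129]
wrist_force: [-0.9, -0.9, -0.6]
opening: 0.498
(np.float64(302.6800520216881), np.float64(158.79163082539213))
```

View pics/b.png

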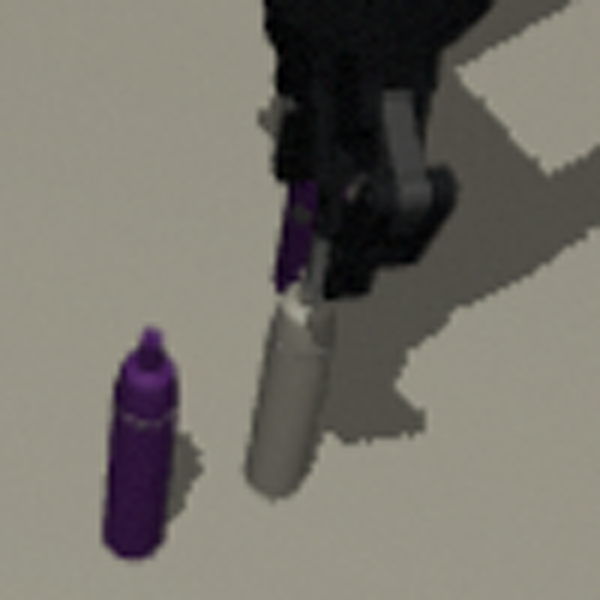

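```bash
python3 -m jog '[20,0,1,0,50, 40,0,1,0,50, 60,0,1,0,50, 80,0,1,0,50, 84,0,1,0,50]'; python3 -m jog '[0,0,0,0,40, 0,0,0,0,20, 0,0,0,0,10, 0,0,0,0,10, 0,0,0,0,10]'
```

```text
time_s: 2.8
eef_pos: [0.5069, 0.1145, 0.0665]
eef_rot: [0.695, 0.129, 0.696, -0.13]
wrist_force: [-0.4, 0.5, -0.4]
opening: 0.501
time_s: 3.3
eef_pos: [0.509, 0.1144, 0.0689]
eef_rot: [0.696, 0.13, 0.694, -0.129]
wrist_force: [0.1, 0.4, 6.4]
opening: 0.266
```

```bash
python3 -m jog '[0,0,0,0,5, 0,0,0,0,5, 0,0,0,0,5, 0,0,0,0,5, 0,0,0,0,5]'; python3 -c "
from h import *
s=optics.camera('scene')
cv2.imwrite('pics/c.png',cv2.resize(s[120:220,250:350],(600,600),interpolation=2)[:,:,::-1])"
```

```text
time_s: 3.8
eef_pos: [0.5089, 0.1144, 0.0688]
eef_rot: [0.696, 0.13, 0.694, -0.129]
wrist_force: [-0.0, 0.7, 6.5]
opening: 0.262
```

View pics/c.png

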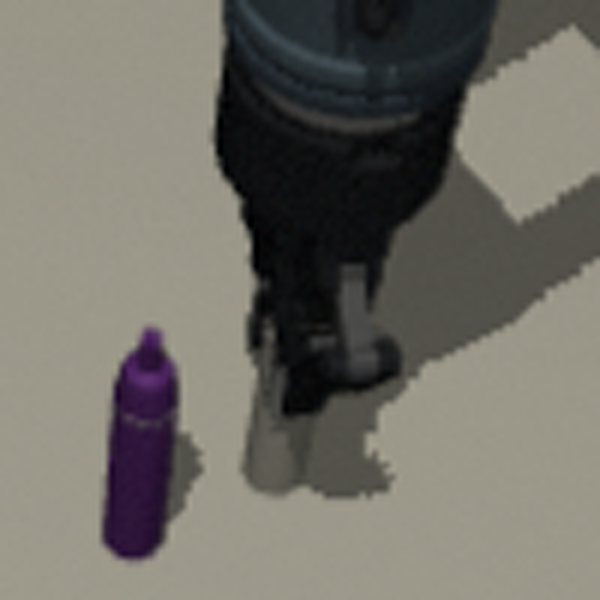

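```bash
python3 -m jog '[-15,0,0,0,5, -35,0,0,0,5, -60,0,0,0,5, -85,0,0,0,5, -110,0,0,0,5]';python3 -m jog '[0,-30,30,0,5, 0,-60,59,0,5, 0,-90,89,0,5, 0,-120,118,0,5, 0,-150,148,0,5]';python3 -m jog '[0,-25,24,0,5, 0,-44,43,0,5, 15,-44,43,0,5, 28,-44,43,0,5, 28,-44,43,0,5]';python3 -c "
from h import *
from scipy.spatial.transform import Rotation as R
s=optics.camera('scene')
cv2.imwrite('pics/d_raw.png',s[:,:,::-1])
cv2.imwrite('pics/d.png',cv2.resize(s[75:195,160:260],(500,600),interpolation=2)[:,:,::-1])
o=status.get_obs();print(o['eef_pos'],o['wrist_force'],o['opening'])
q=o['eef_rot'];print(R.from_quat(np.r_[q[1:],q[0]]).as_matrix())"
```

```text
time_s: 4.35
eef_pos: [0.5073, 0.1144, 0.1784]
eef_rot: [0.695, 0.13, 0.695, -0.13]
wrist_force: [1.1, -0.7, -1.3]
opening: 0.262
time_s: 4.85
eef_pos: [0.5919, -0.0804, 0.1775]
eef_rot: [0.695, 0.13, 0.695, -0.129]
wrist_force: [0.0, 0.6, -0.9]
opening: 0.268
time_s: 5.35
eef_pos: [0.6135, -0.1336, 0.1458]
eef_rot: [0.693, 0.13, 0.697, -0.129]
wrist_force: [-0.1, 0.3, -1.5]
opening: 0.26
[ 0.6142 -0.1336  0.1471] [ 0.0527  0.1584 -0.1775] 0.2619355441706618
[[-0.0041  0.3592  0.9333]
 [ 0.002   0.9333 -0.3591]
 [-1.      0.0004 -0.0046]]
```

View pics/d.png

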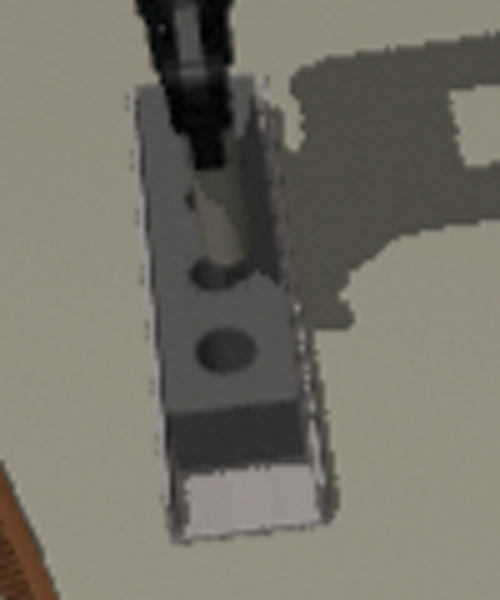

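```bash
python3 - <<'E'
from h import *
c=np.array([.34,.94,0])
for z in(.075,.078): print("foot",plane("scene",204.6,128.4,z)-.0117*c)
P=np.array([plane("scene",*p,.061) for p in [(205.2,145.2),(203.2,129.4),(201.7,114.9),(200,100.4)]])[:,:2]
e=np.array([np.cos(np.radians(68.75)),np.sin(np.radians(68.75))])
w=P-np.outer([50,0,-50,-100],e)/1000
print(P,w,w.mean(0))
# project model: foot & shaft edges
s=cv2.imread("pics/d_raw.png");print(s[117:133,194:216].mean(2).astype(int))
E
```

```text
foot [ 0.615  -0.1334  0.075 ]
foot [ 0.616  -0.1309  0.078 ]
[[ 0.6369 -0.0863]
 [ 0.619  -0.1332]
 [ 0.6009 -0.1784]
 [ 0.5822 -0.2265]] [[ 0.6188 -0.1329]
 [ 0.619  -0.1332]
 [ 0.619  -0.1318]
 [ 0.6185 -0.1333]] [ 0.6188 -0.1328]
[[81 81 81 78 73 74 80 82 84 83 78 60 59 57 50 43 44 42 42 44 57 69]
 [81 82 80 81 81 75 81 82 84 84 80 72 59 57 54 51 41 42 43 43 46 59]
 [82 82 82 82 81 78 78 84 84 84 81 75 60 56 54 47 43 42 43 42 47 67]
 [79 81 82 82 82 79 78 83 84 85 81 78 70 56 54 47 45 43 43 43 48 71]
 [81 82 81 81 81 81 78 84 83 83 82 78 72 62 53 49 44 44 42 42 48 71]
 [81 81 80 82 81 80 77 83 84 86 82 78 75 66 54 48 42 42 42 42 47 65]
 [80 81 82 81 81 82 76 81 84 85 82 81 74 67 54 50 43 44 42 42 45 61]
 [82 81 81 82 81 81 76 80 82 84 84 80 76 67 54 50 43 43 44 43 45 58]
 [81 81 81 82 80 80 78 79 83 83 83 80 76 70 59 48 41 42 42 43 44 52]
 [82 83 80 74 80 75 64 64 85 83 84 80 76 71 63 47 41 43 42 40 43 50]
 [80 81 81 78 74 52 43 50 65 74 79 86 70 57 43 46 43 42 44 44 44 50]
 [81 82 82 78 57 34 39 42 47 56 57 54 46 39 36 40 42 44 43 43 42 47]
 [82 81 79 63 39 31 37 42 46 49 47 37 35 34 35 41 49 71 42 43 43 48]
 [82 81 81 72 39 31 38 41 45 46 47 34 36 34 38 50 76 82 74 70 43 45]
 [81 82 81 70 57 34 33 41 45 47 47 34 40 57 73 74 81 82 80 81 71 51]
 [81 81 81 77 76 61 40 38 44 46 50 47 59 77 80 73 82 82 81 82 80 76]]
```

```bash
python3 -m jog '[3,0,2,0,5, 6,0,2,0,5, 9,0,2,0,5, 9,0,2,0,5, 9,0,2,0,5]'
```

```text
time_s: 5.9
eef_pos: [0.6178, -0.136, 0.1404]
eef_rot: [0.695, 0.129, 0.695, -0.129]
wrist_force: [0.3, -0.8, -0.0]
opening: 0.262
```

```bash
python3 -c "
from h import *
s=optics.camera('scene')
o=status.get_obs();print(o['eef_pos'],o['wrist_force'],o['eef_rot'])
cv2.imwrite('pics/e.png',cv2.resize(s[95:155,180:230],(600,720)[:2] if 0 else (500,600),interpolation=2)[:,:,::-1])"
```

```text
[ 0.6179 -0.1361  0.1405] [ 0.7609 -0.0884 -0.6228] [ 0.6952  0.1295  0.6951 -0.1295]
```

View pics/e.png

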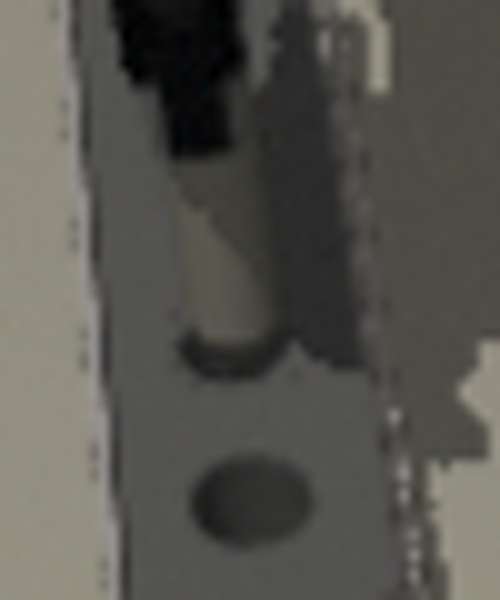

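```bash
python3 -m jog '[0,2,0,0,5, 3,2.5,0,0,5, 6,2.5,0,0,5, 9,2.5,0,0,5, 9,2.5,0,0,5]';python3 -m jog '[1,0,0,0,5, 2,0,0,0,5, 3,0,0,0,5, 4,0,0,0,5, 4,0,0,0,5]'
```

```text
time_s: 6.45
eef_pos: [0.6182, -0.1336, 0.1304]
eef_rot: [0.695, 0.13, 0.696, -0.129]
wrist_force: [-0.4, 0.1, 0.2]
opening: 0.263
time_s: 6.95
eef_pos: [0.619, -0.1339, 0.1279]
eef_rot: [0.695, 0.129, 0.695, -0.13]
wrist_force: [-1.8, 0.5, 5.0]
opening: 0.264
```

```bash
cat > f.py <<'E'
from h import *
from scipy.spatial.transform import Rotation as R
F=[];T=[]
for i in range(5):
    s=optics.camera('scene');o=status.get_obs();F.append(o['wrist_force']);T.append(o['torque'])
q=o['eef_rot'];M=R.from_quat(np.r_[q[1:],q[0]]).as_matrix()
print("tool F",M.T@np.mean(F,0),"T",M.T@np.mean(T,0),"pos",o['eef_pos'],"t",o['time_s'],o['opening'])
E
python3 f.py
```

```text
tool F [-4.7432 -0.052  -0.4564] T [0.0232 0.2286 0.0595] pos [ 0.6189 -0.1339  0.1276] t 7.2 0.264020715213851
```

```bash
python3 -m jog '[-2,0,0,0,5, -4,0,0,0,5, -5,0,0,0,5, -5,0,0,0,5, -5,0,0,0,5]';python3 f.py
```

```text
time_s: 7.7
eef_pos: [0.6184, -0.1337, 0.1318]
eef_rot: [0.695, 0.13, 0.695, -0.129]
wrist_force: [-0.1, -0.5, -0.5]
opening: 0.262
tool F [0.9067 0.1586 0.249 ] T [-0.0145 -0.0076  0.0104] pos [ 0.6186 -0.1337  0.1321] t 7.95 0.26177539551328344
```

```bash
python3 -m jog '[2,0,0,0,5, 4,0,0,0,5, 5,0,0,0,5, 5,0,0.5,0,5, 5,0,1,0,5]';for i in 1; do python3 -m jog '[0,-0.5,0,0,5, 0,-1,0,0,5, 0,-1.5,0,0,5, 0,-1.5,0,0,5, 0,-1.5,0,0,5]';done; python3 f.py
```

```text
time_s: 8.45
eef_pos: [0.6196, -0.1341, 0.1277]
eef_rot: [0.695, 0.129, 0.695, -0.129]
wrist_force: [-1.9, -0.2, 5.1]
opening: 0.262
time_s: 8.95
eef_pos: [0.6193, -0.1351, 0.1274]
eef_rot: [0.695, 0.13, 0.695, -0.129]
wrist_force: [-0.2, 3.6, 4.2]
opening: 0.263
tool F [-1.3146  0.4273 -0.1624] T [-0.0082  0.1167  0.1378] pos [ 0.6188 -0.136   0.1266] t 9.2 0.2618008250655697
```

```bash
python3 -m jog '[1,0,0,0,5, 2,0,0,0,5, 3,0,0,0,5, 4,0,0,0,5, 4,0,0,0,5]'; python3 f.py
```

```text
time_s: 9.7
eef_pos: [0.6189, -0.1358, 0.123]
eef_rot: [0.695, 0.129, 0.695, -0.13]
wrist_force: [0.7, -2.1, -0.5]
opening: 0.264
tool F [ 2.0735 -2.1296  0.7554] T [-0.0076 -0.1844 -0.4804] pos [ 0.6189 -0.1357  0.1231] t 9.95 0.26000334525716434
```

```bash
python3 -m jog '[1,-0.5,0,0,5, 3,-0.5,0,0,5, 5,-0.5,0,0,5, 7,-0.5,0,0,5, 8,-0.5,0,0,5]'; python3 f.py
```

```text
time_s: 10.45
eef_pos: [0.6189, -0.1359, 0.115]
eef_rot: [0.695, 0.13, 0.695, -0.129]
wrist_force: [1.1, -1.0, -0.3]
opening: 0.262
tool F [ 0.812  -1.4353  0.3521] T [ 0.0157 -0.1444 -0.2556] pos [ 0.6188 -0.1359  0.1151] t 10.7 0.2626895302462254
```

```bash
python3 -m jog '[4,-0.5,0,0,5, 8,-0.5,0,0,5, 12,-0.5,0,0,5, 16,-0.5,0,0,5, 16,-0.5,0,0,5]'; python3 f.py; python3 -m jog '[1,0,0,0,5, 2,0,0,0,5, 3,0,0,0,5, 4,0,0,0,5, 4,0,0,0,5]'; python3 f.py
```

```text
time_s: 11.2
eef_pos: [0.6184, -0.1364, 0.0984]
eef_rot: [0.695, 0.13, 0.695, -0.129]
wrist_force: [0.6, 0.0, -1.3]
opening: 0.263
tool F [0.2491 0.239  0.4619] T [-0.0327 -0.0246  0.021 ] pos [ 0.6188 -0.1364  0.0994] t 11.45 0.26443384941230846
time_s: 11.95
eef_pos: [0.6186, -0.1364, 0.095]
eef_rot: [0.695, 0.13, 0.695, -0.13]
wrist_force: [-0.1, -0.7, 0.2]
opening: 0.266
tool F [ 0.8841  0.3657 -0.0178] T [ 0.0006 -0.0036  0.013 ] pos [ 0.6188 -0.1365  0.0954] t 12.2 0.2664151612624229
```

```bash
python3 -m jog '[1,0,0,0,5, 2,0,0,0,5, 3,0,0,0,5, 4,0,0,0,5, 4,0,0,0,5]'; python3 f.py
```

```text
time_s: 12.7
eef_pos: [0.6191, -0.1366, 0.0919]
eef_rot: [0.695, 0.129, 0.695, -0.13]
wrist_force: [-1.7, 0.5, 5.2]
opening: 0.264
tool F [-6.0809  0.072  -1.6545] T [-0.0016  0.3088  0.0044] pos [ 0.6191 -0.1366  0.092 ] t 12.95 0.26230350216533654
```

```bash
python3 -m jog '[1,0,0,0,5, 2,0,0,0,5, 3,0,0,0,5, 3,0,0,0,5, 3,0,0,0,5]'; python3 f.py
```

```text
time_s: 13.45
eef_pos: [0.6193, -0.1367, 0.0894]
eef_rot: [0.696, 0.129, 0.695, -0.13]
wrist_force: [-1.8, 0.8, 7.7]
opening: 0.261
tool F [-7.536  -0.0821 -1.6603] T [ 0.0124  0.4678 -0.0291] pos [ 0.6193 -0.1367  0.0894] t 13.7 0.26250459295139844
```

```bash
python3 -m jog '[-2,0,0,0,5, -4,0,0,0,5, -6,0,0,0,5, -6,0,0,0,5, -6,0,0,0,5]'; python3 -m jog '[0,0,0,0,32, 0,0,0,0,40, 0,0,0,0,50, 0,0,0,0,50, 0,0,0,0,50]'; python3 f.py
```

```text
time_s: 14.2
eef_pos: [0.6191, -0.1366, 0.0945]
eef_rot: [0.695, 0.129, 0.695, -0.13]
wrist_force: [-0.5, 0.0, 3.6]
opening: 0.264
time_s: 14.7
eef_pos: [0.6186, -0.1364, 0.0941]
eef_rot: [0.695, 0.13, 0.695, -0.129]
wrist_force: [0.2, -0.4, -0.6]
opening: 0.497
tool F [ 0.051  -0.0985  0.0131] T [ 0.0054 -0.0067 -0.0005] pos [ 0.6187 -0.1365  0.0943] t 14.95 0.4991847194448282
```

Released; back straight up, then look.

```bash
python3 -m jog '[-8,0,0,0,50, -25,0,0,0,50, -45,0,0,0,50, -70,0,0,0,50, -100,0,0,0,50]'; python3 -m jog '[-20,30,0,0,50, -40,70,0,0,50, -40,110,-20,0,50, -40,150,-50,0,50, -40,190,-90,0,50]'; python3 -m jog '[0,0,-40,0,50, 0,0,-80,0,50, 0,0,-100,0,50, 0,0,-100,0,50, 0,0,-100,0,50]'; python3 -c "
from h import *
s=optics.camera('scene');t=optics.camera('top')
m=np.zeros((600,800,3),np.uint8);m[:,:400]=cv2.resize(s[75:195,160:240],(400,600),interpolation=2)
m[:300,400:]=cv2.resize(t[130:220,295:415],(400,300),interpolation=2);m[300:,400:]=cv2.resize(s,(400,300),interpolation=3)
cv2.imwrite('pics/g.png',m[:,:,::-1])"
```

```text
time_s: 15.45
eef_pos: [0.6185, -0.1364, 0.1962]
eef_rot: [0.695, 0.13, 0.695, -0.13]
wrist_force: [0.5, -0.9, 1.3]
opening: 0.499
time_s: 15.95
eef_pos: [0.6062, 0.0689, 0.2364]
eef_rot: [0.696, 0.13, 0.694, -0.129]
wrist_force: [0.1, 0.9, 0.6]
opening: 0.498
time_s: 16.45
eef_pos: [0.5135, 0.1032, 0.2361]
eef_rot: [0.696, 0.129, 0.694, -0.129]
wrist_force: [0.6, -0.2, -0.1]
opening: 0.501
```

View pics/g.png

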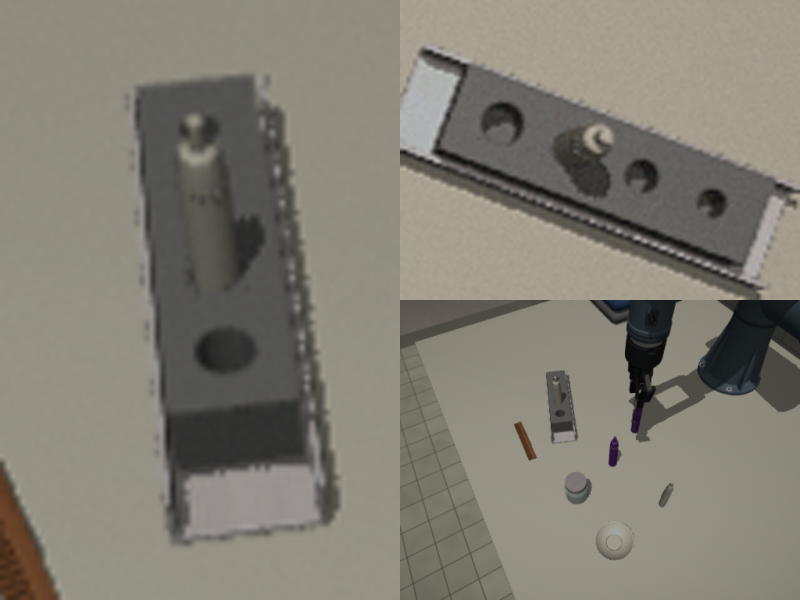

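The picture shows the handle upright in the second well from the large end (mosaic 215,285). The 27, 21 and 18 mm wells are empty, and the thin handle, jar, dish and comb look to be where they were.

```bash
python3 -c "
from bench import hand_in
print(hand_in())"
```

```text
the job is handed in; nothing more can be done
None
```

The thick white handle is standing upright in the 24 mm well, and I handed the job in at about 16.5 s of the 54 s; no verdict was reported.

- **Finding the well:** the first touch landed off the mouth, at about 5 N. Sliding about 1.5 mm along the rail under that light push let the handle drop in.
- **Press:** I pressed with about 8 N by the wrist sensor. That sank the strip about 5 mm, judged from the arm's height since the strip itself isn't measured. I then eased off, opened the fingers and backed away.
- **Last checks:** after opening, the wrist read about 0 N. The final pictures show the handle upright with the 27, 21 and 18 mm wells empty. The thin handle, jar, dish, comb and purple look-alikes looked unmoved, judged by eye only. I did not measure the handle's final foot height or tilt.
- **Disagreement:** the two cameras differed by about 3–4 mm on where the well was, which is why I settled it by feel.

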